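# Put the wire spools back in the stock tray

## Robot

A 6-joint arm with a two-finger parallel gripper is mounted at the origin on the work surface. World frame = base frame: x ahead of the robot, y to its left, z up, the work surface at z = 0. Lengths are in m, angles in rad, forces in N, time in s.
With the tool pointing down it reaches from about 0.275 to 0.85 m from the base axis. Payload 19 kg.
Tool frame: the origin (TCP) lies at the very end of the fingers, on their centre line; the grasp point (between the pads) lies 19 mm behind it; z points along the fingers, y is the line along which they close (so a half turn about z gives the same grasp; the last joint's range is limited). The gripper opens to 85 mm and grips with 20 to 120 N. Pads are 22 mm wide; open, the fingers measure 114 mm over their backs; the gripper's body (76 mm by 85 mm) begins 54 mm behind the grasp point. The pads swing forward as they close: fully open they stand 13 mm farther back than shut.
Start: joints at [-1.467, 0.15, 1.437, -0, 1.554, -0.134], TCP at [0.135, -0.559, 0.231] pointing down, gripper open.
Joint ranges: [-2.8, 2.8], [-0.68, 2.1], [0.12, 2.68], [-1.39, 4.53], [0.16, 2.79], [-2.81, 2.81]. Speed limits (rad/s): [1.89, 1.89, 2.22, 3.01, 3.01, 3.01].

## Interface

Orientations are given as [roll, pitch, yaw] about the fixed x, y, z axes, in that order (R = Rz(yaw) Ry(pitch) Rx(roll)).
In Python, from bench import r gives the robot as it stands.
- The arm moves only by the tool carry_out, never from a script. Its argument "increments" is a list of rows, each a list of 3 entries, a list of its own where there are three numbers: the shift along the tool's x, y, z in cm, then the turn about the tool's z in degrees, then the finger opening in cm, from 0 to 8.54. In form: [[[tx, ty, tz], yaw, grip], ...]. A call has 1 to 10 rows; each row shifts and turns the commanded pose from where the row before left it, along the tool's axes as they then stand; what a row does not reach is not made up. A row lasts 1/10 s, in which the tool goes at most 50 mm and 8.59 degrees, less where a joint would pass 70% of its speed; a pose out of reach is approached as far as the arm can. A call with a gripper value outside its range is refused whole. The fingers move at their own pace and stop on an object; "grip_force" is the grip in N (left out, the last holds). Time passes only in rows, so rows that do not move let the fingers close. It gives the time, the measured TCP pose, the force, the opening and the grip force at its end, in the units of the state.
- r.observe(): the state, without advancing time (a new reading comes with each control period).
- r.snapshot(name): name is "side" or "top" or "wrist"; returns the picture (384x512x3 uint8, red, green, blue); there is no depth.
- r.camera_params(name): a dict with "fx", "fy", "cx", "cy" (pixels), "world_from_camera" (4x4, takes a point from camera to world coordinates); the wrist camera has in their place "mount" (4x4, takes a point from camera to tool coordinates, whose origin is the TCP and whose axes are the flange's). Camera axes: x right, y up, looking along -z (the intrinsics and any distortion apply to the point x, -y, -z); pixel columns grow to the right and rows downward; lengths in m; the calibration is good to about 2 mm. A picture is of the moment at which its call begins: read the wrist's pose just before it. camera_params takes no time and is no camera call.
- r.finish_job(): hands the job in; it is judged then, once.
The state is a dict: "time": time; "joint_pos": joint angles; "qvel": joint speeds; "joint_efforts": joint torques, N m; "tcp_pos": TCP position; "eef_rot": TCP orientation; "contact_force": force on the tool from outside, world axes, zero at the start; "moment": the same for the moment, N m; "width": opening from 0.0 (shut) to 1.0 (fully open); "grasp_force": force on a finger pad.
Only numpy, scipy, OpenCV 4.12 (cv2) and the standard library are available. Lean on these libraries where they do the work, as an engineer would, in place of code of your own. Each camera call takes 0.05 s, during which the arm holds its last target. There are 200 camera calls.

## Task

Draw the stock tray out of its case by its knob, take every wire spool off the spindle stand and the two left standing on the bench, and stand them upright on the tray's floor: copper (orange flanges) in the front lane, silver (white flanges) in the lane behind it. Then slide the tray fully home with all of them aboard; it jams in its guides if it is pushed off-centre. Leave the other things on the bench where they are.

Things in the scene. Friction and masses are not known exactly. Their poses are not given: they have to be found in the camera images.
- case: fixed low stock case: clear-topped wooden hood, 86 mm high, 284 mm wide, open at its mouth towards the robot, reaching 274 mm behind it, 75 mm of height inside; the 6 mm base board also runs 206 mm forward of the mouth and carries the tray. Origin: middle of the mouth, at bench level; x points into the case, z up.
- guides (a point): midway between the case's two dark leather-faced guide cheeks, 50 mm deep, 222 mm apart, just inside the mouth (x 0 to 50 mm of the case), on the base board. The 218 mm wide tray runs between them along the case's x. They are its only guide: pushed some 50 mm or more off its centre line it cocks and jams in them; at its middle it runs with 2 to 6 N.
- tray: loose grey tray, 0.6 kg, 265 mm long; wooden front panel 250 x 10 x 34 mm tall. Origin: middle of the panel's outer face, at the underside; x points to its back, into the case. Floor 5 mm thick, outer walls 30 mm high. In the case's frame its x is -10 mm fully home (panel against the cheeks) and -203 mm drawn out to its stops (catches, it cannot come out). Starts 4 to 50 mm open.
- front_lane (a point): centre of the tray's front lane, on its floor: 210 mm wide (along the tray's y) and 82 mm deep (along x), room for three spools side by side. 51 mm behind the panel's outer face, axes as the tray's. A wall 15 mm above the floor parts it from the back lane, which is the same size, its centre 86 mm farther along the tray's x, clear of the hood when the tray is drawn out to its stops.
- tray_knob (a point): centre of the brass knob on the middle of the tray's front panel: a cylinder 27 mm across and 26 mm long, axis along the tray's x, 29 mm before the panel's outer face, 26 mm above the bench; a 14 mm neck joins it to the panel. Can be gripped from above with the fingers to its left and right.
- stand: fixed spool stand: dark wooden board 170 x 170 x 12 mm with four upright steel spindles, 11 mm across, at x, y = +-48 mm, their tips 80 mm above the bench. Origin: centre of its underside. A spool on a spindle rests on the board, its top 64 mm above the bench, and must be drawn straight up off it (68 mm of spindle above the board).
- copper_1: wire spool, 60 mm across its flanges and 52 mm tall, about 0.18 kg, standing upright; a 20 mm bore runs right through along z. Origin: centre of its underside, z up the bore. Orange flanges, copper wire. At the start on one of the spindles of the stand, or absent (None).
- copper_2: wire spool, 60 mm across its flanges and 52 mm tall, about 0.18 kg, standing upright; a 20 mm bore runs right through along z. Origin: centre of its underside, z up the bore. Orange flanges, copper wire. At the start on one of the spindles of the stand, or absent (None).
- copper_3: wire spool, 60 mm across its flanges and 52 mm tall, about 0.18 kg, standing upright; a 20 mm bore runs right through along z. Origin: centre of its underside, z up the bore. Orange flanges, copper wire. Stands free on the bench at the start, always present.
- silver_1: wire spool, 60 mm across its flanges and 52 mm tall, about 0.18 kg, standing upright; a 20 mm bore runs right through along z. Origin: centre of its underside, z up the bore. White flanges, silver-coloured wire. At the start on one of the spindles of the stand, or absent (None).
- silver_2: wire spool, 60 mm across its flanges and 52 mm tall, about 0.18 kg, standing upright; a 20 mm bore runs right through along z. Origin: centre of its underside, z up the bore. White flanges, silver-coloured wire. At the start on one of the spindles of the stand, or absent (None).
- silver_3: wire spool, 60 mm across its flanges and 52 mm tall, about 0.18 kg, standing upright; a 20 mm bore runs right through along z. Origin: centre of its underside, z up the bore. White flanges, silver-coloured wire. Stands free on the bench at the start, always present.
- bench_pin: bystander: wooden bench pin, 55 x 75 x 22 mm; leave alone
- hammer: bystander: small hammer lying down, about 250 mm long; leave alone
- ruler: bystander: black and yellow ruler, 200 x 28 x 4 mm; leave alone
- jar: bystander: amber jar with black cap, 60 mm across, 75 mm tall; leave alone
- mug: bystander: blue mug, 80 mm across, 90 mm tall; leave alone
- mandrel: bystander: tapered steel ring mandrel lying down, 240 mm long; leave alone
Not all that is in view belongs to the job. Leave any green or purple look-alike of the silver_3 alone. Leave any purple look-alike of the copper_3 alone.

How it is judged:
By the outcome, as a careful person would: the job done as asked, in the order asked, and still so for the second after the job is handed in, with the robot touching nothing.
Of copper_1, copper_2, silver_1, silver_2 only 2 to 4 are there at a start; the rules pass over those that are not, and their reading is None.
At some moment in a run one of copper_3, silver_3 may be knocked a few centimetres aside while the robot is not near it.
It also fails if it takes over 210 s, if anything falls off the work surface, if the arm or the gripper's body presses on something with over 40 N, if the wrist force passes 120 N, or if a joint passes its speed limit or range.

## Working session

There is one attempt and no reset: what is moved stays moved. The work goes in short steps, Python scripts to look and compute and a tool call to move; the robot and the scene stay as the last step left them, time stands still between calls to the robot, and variables do not carry over. Pictures are saved under pics/ and viewed, at most 14 in all, crops included, and the job is handed in when it is done.

Besides the shell and the picture viewer there is one more tool, called after "Request:" as a command line: name --argument value ..., lists and objects as JSON in quotes. carry_out: Moves the arm, as the interface text tells. Its arguments: {"type":"object","properties":{"increments":{"type":"array","items":{"type":"array"}},"grip_force":{"type":"number"}},"required":["increments"]}

```bash
mkdir -p pics; ls
python3 - <<'E'
from bench import r
import cv2, numpy as np
np.set_printoptions(precision=4,suppress=True)
print(r.observe())
for n in ("side","top","wrist"):
    print(n,r.camera_params(n))
    if n!="wrist": cv2.imwrite(f"pics/{n}0.png",r.snapshot(n)[:,:,::-1])
E
```

```text
pics
{'time': 0.0, 'joint_pos': array([-1.467 ,  0.151 ,  1.438 ,  0.    ,  1.5538, -0.134 ]), 'qvel': array([-0.0008,  0.0008,  0.0013,  0.0004, -0.0016, -0.0023]), 'joint_efforts': array([ -0.0048, -71.3066, -57.0874,  -0.0006,   0.009 ,  -0.    ]), 'tcp_pos': array([ 0.1354, -0.5586,  0.2307]), 'eef_rot': array([-3.1404, -0.0002,  0.2378]), 'contact_force': array([-0.4563,  0.5177,  0.282 ]), 'moment': array([-0.0243,  0.0187,  0.0125]), 'grasp_force': 0.0, 'width': 0.9994309669730129}
side {'fx': 411.0264166601553, 'fy': 411.0264166601553, 'cx': 253.97517483337478, 'cy': 192.53942809298906, 'world_from_camera': array([[-0.996 ,  0.0771, -0.0453,  0.5051],
       [-0.0882, -0.7632,  0.6401,  0.7173],
       [ 0.0147,  0.6415,  0.767 ,  0.9254],
       [ 0.    ,  0.    ,  0.    ,  1.    ]])}
top {'fx': 452.1487551625211, 'fy': 452.1487551625211, 'cx': 262.6784513803868, 'cy': 192.3805229765802, 'world_from_camera': array([[ 0.0195,  0.9928, -0.118 ,  0.3683],
       [-0.9998,  0.0197, -0.0002, -0.0262],
       [ 0.0021,  0.118 ,  0.993 ,  1.676 ],
       [ 0.    ,  0.    ,  0.    ,  1.    ]])}
wrist {'fx': 303.45217663103085, 'fy': 303.45217663103085, 'cx': 256.3019585467022, 'cy': 189.47140072026735, 'mount': array([[ 0.0001,  0.9572,  0.2895,  0.0727],
       [ 1.    , -0.0001, -0.    , -0.0002],
       [ 0.    ,  0.2895, -0.9572, -0.1423],
       [ 0.    ,  0.    ,  0.    ,  1.    ]])}
```

View pics/top0.png

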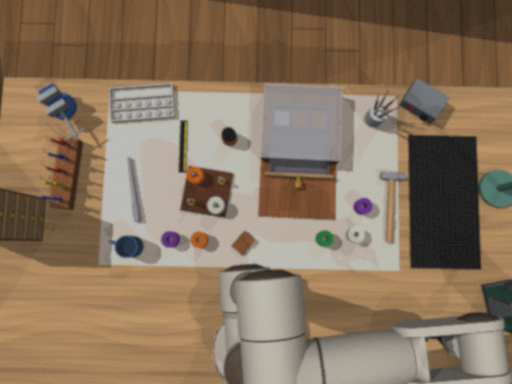

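View pics/side0.png

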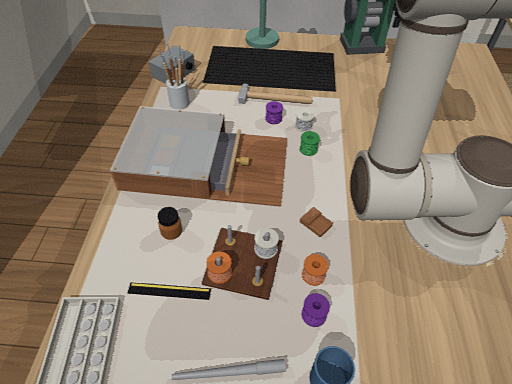

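The top view shows one copper (195,174) and one silver (216,205) on the stand. Copper_3 is at (200,240) and silver_3 at (357,235); the green and purple spools are decoys. The case mouth is at about row 163, with the knob at (298,183). Next I'll measure all of these.

```bash
cat > h.py <<'E'
import numpy as np, cv2
from bench import r
np.set_printoptions(precision=4,suppress=True)
def cast(cam,px,z,T=None):
    p=r.camera_params(cam)
    W=p["world_from_camera"] if T is None else T@p["mount"]
    px=np.atleast_2d(np.asarray(px,float))
    d=np.c_[(px[:,0]-p["cx"])/p["fx"],-(px[:,1]-p["cy"])/p["fy"],-np.ones(len(px))]@W[:3,:3].T
    o=W[:3,3]
    return o[:2]+d[:,:2]*((z-o[2])/d[:,2])[:,None]
def tool(s=None):
    from scipy.spatial.transform import Rotation as R
    s=s or r.observe(); T=np.eye(4)
    T[:3,:3]=R.from_euler("xyz",s["eef_rot"]).as_matrix(); T[:3,3]=s["tcp_pos"]; return T
def mask(im,kind):
    h=cv2.cvtColor(im,cv2.COLOR_RGB2HSV); H,S,V=[h[:,:,i].astype(int) for i in range(3)]
    m={"orange":(H>=5)&(H<=14)&(S>170)&(V>150),"yellow":(H>=15)&(H<=27)&(S>110)&(V>110)}[kind]
    return m.astype(np.uint8)
def blobs(m,amin=25):
    n,l,s,c=cv2.connectedComponentsWithStats(m)
    return [(c[i].round(1),s[i]) for i in range(1,n) if s[i][4]>=amin]
def delta(xy,yaw=None,z=None):
    """tool-axes shift cm to reach xy(z), and turn in deg to reach yaw"""
    T=tool(); t=T[:3,3]; g=np.array([*xy,t[2] if z is None else z])
    e=r.observe()["eef_rot"][2]
    a=None if yaw is None else -np.degrees((yaw-e+np.pi/2)%np.pi-np.pi/2)
    return (T[:3,:3].T@(g-t)*100).round(2),a
E
python3 - <<'E'
from h import *
t=cv2.imread("pics/top0.png")[:,:,::-1].copy(); s=cv2.imread("pics/side0.png")[:,:,::-1].copy()
for n,im in(("top",t),("side",s)):
    for k in("orange","yellow"):
        for c,st in blobs(mask(im,k)): print(n,k,c,st,cast(n,c,.05),cast(n,c,.026))
c=cv2.resize(t[75:265,170:385],None,fx=3.6,fy=3.1,interpolation=cv2.INTER_CUBIC)
c=cv2.resize(t[90:260,170:380],None,fx=3.5,fy=3.5,interpolation=cv2.INTER_CUBIC)
cv2.imwrite("pics/topc.png",c[:,:,::-1])
E
```

```text
top orange [194.  174.3] [187 167  15  15 151] [[0.6228 0.2252]] [[0.6266 0.2289]]
top orange [198.6 239.5] [191 233  15  14 137] [[0.3874 0.2   ]] [[0.3876 0.2033]]
top yellow [35.5 10.9] [ 22   0  28  23 357] [[1.2386 0.8505]] [[1.2514 0.8635]]
top yellow [52.  10.3] [50  0  5 22 39] [[1.2423 0.7881]] [[1.2552 0.8001]]
top yellow [71.2 21.1] [ 54   0  35  44 735] [[1.2006 0.7122]] [[1.2128 0.7231]]
top yellow [104.1  21.7] [ 89   0  32  45 614] [[1.2007 0.5876]] [[1.213  0.5966]]
top yellow [139.6  22.9] [123   0  33  54 753] [[1.1987 0.4529]] [[1.211 0.46 ]]
top yellow [ 99.  106.1] [    0     0   264   221 13842] [[0.8712 0.5864]] [[0.8786 0.5954]]
top yellow [16.7  8.8] [13  4  8 11 32] [[1.2455 0.9225]] [[1.2585 0.9365]]
top yellow [269.  18.] [266  10   6  19  36] [[ 1.2284 -0.0368]] [[ 1.2411 -0.037 ]]
top yellow [306.1  21.9] [293  14  26  14 138] [[ 1.2157 -0.1777]] [[ 1.2282 -0.18  ]]
top yellow [341.9  33.6] [327  18  32  32 505] [[ 1.1719 -0.3135]] [[ 1.1837 -0.3177]]
top yellow [34.  33.5] [ 20  23  33  26 296] [[1.1484 0.8491]] [[1.1599 0.862 ]]
top yellow [368.5  36.6
[... 2941 characters left out ...]
118]] [[1.048  0.1979]]
side yellow [ 28.5 245.9] [ 13 232  30  28 280] [[1.0984 0.2149]] [[1.1147 0.2011]]
side yellow [229.5 241.8] [225 238  11   8  47] [[0.604  0.1542]] [[0.6067 0.1388]]
side yellow [ 74.9 245.6] [ 69 240  12  11  36] [[0.985  0.2029]] [[0.9982 0.1888]]
side yellow [ 22.9 278.1] [  0 260  56  40 604] [[1.0728 0.3015]] [[1.0883 0.2901]]
side yellow [256.8 281.8] [252 277  11   9  52] [[0.5262 0.2585]] [[0.5267 0.2459]]
side yellow [169.2 286.8] [131 283  78   8 183] [[0.7276 0.2908]] [[0.7337 0.2791]]
side yellow [ 22.3 322.2] [   0  299   57   48 1229] [[1.0267 0.4043]] [[1.041  0.3957]]
side yellow [ 13.4 365.7] [  0 345  34  39 394] [[1.0039 0.4939]] [[1.0176 0.4878]]
```

View pics/topc.png

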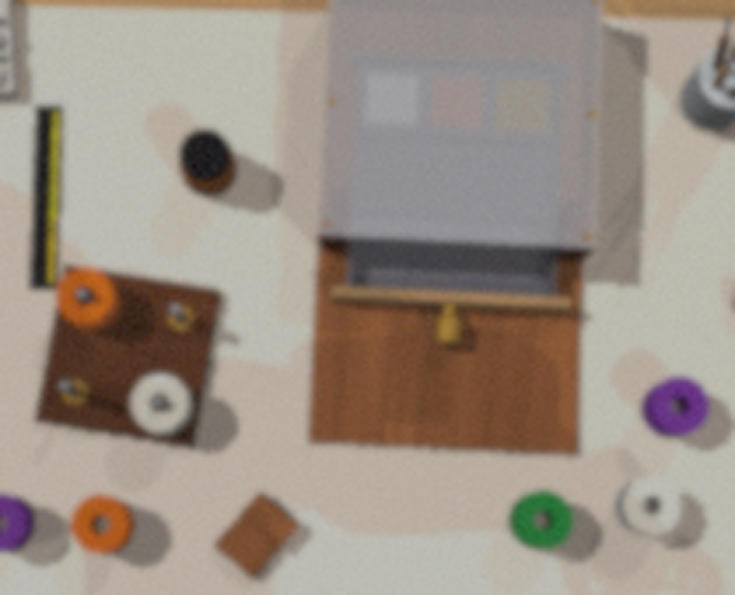

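The crop shows the panel ends at (332,293) and (572,304), the board front corners at (310,441) and (578,452), and the knob at about (449,323). The stand silver is at (160,403), the free white at (652,506), and the stand corners at (65,267), (222,292), (38,418) and (193,445).

Run:
```python
from h import *
P=lambda x,y:[x/3.5+170,y/3.5+90]
f=lambda n,pts,z:print(n,cast("top",[P(*p) for p in pts],z).tolist())
def ang(a): d=a[0]-a[1]; return np.degrees(np.arctan2(-d[0],d[1])), np.linalg.norm(d)
for n,pts,z in(("panel",[(332,293),(572,304)],.04),("board",[(310,441),(578,452)],.006),("hoodfront",[(322,240),(592,250)],.086)):
    a=cast("top",[P(*p) for p in pts],z); print(n,a,a.mean(0),ang(a))
f("knob",[(449,323)],.04)
f("stand",[(65,267),(222,292),(38,418),(193,445)],.012)
s=cast("top",[P(*p) for p in[(65,267),(222,292),(38,418),(193,445)]],.012); print(s.mean(0),ang(s[:2]),ang(s[2:]))
f("silvstand",[(160,403)],.064); f("copstand",[(87,297)],.064)
f("silv3",[(652,506)],.052); f("cop3",[(102,524)],.052)
print(delta((.604,-.156),z=.23))
```

```text
panel [[ 0.6317 -0.0325]
 [ 0.6251 -0.2836]] [ 0.6284 -0.158 ] (np.float64(-1.5166365010725518), np.float64(0.25122136844428294))
board [[ 0.4786 -0.0124]
 [ 0.4725 -0.2955]] [ 0.4756 -0.1539] (np.float64(-1.2244981511200859), np.float64(0.2831502646547682))
hoodfront [[ 0.6789 -0.021 ]
 [ 0.674  -0.2967]] [ 0.6764 -0.1589] (np.float64(-1.011921411123374), np.float64(0.27571234727622024))
knob [[0.6024577224714414, -0.15518955644190183]]
stand [[0.6586094750770612, 0.2524805391559357], [0.634977937630294, 0.08447097378486104], [0.4967940972874478, 0.274643964593304], [0.47155218297343293, 0.11053798176345177]]
[0.5655 0.1805] (np.float64(-8.006465231794483), np.float64(0.16966338325718774)) (np.float64(-8.744402363176885), np.float64(0.1660359233382578))
silvstand [[0.5105968666928978, 0.14124244885208537]]
copstand [[0.6186676033905376, 0.21990096905117792]]
silv3 [[0.4159205267333918, -0.36374606458776954]]
cop3 [[0.3866186365599696, 0.1977085958361584]]
(array([ 55.02, -28.09,   0.11]), None)
```

The case axis, board, panel and knob agree: yaw is about -1.2°, the mouth is at x≈0.682, and the knob is at about (0.600,-0.156). I'm moving to the knob.

Request:
carry_out --increments '[[[0,0,0],7.4,8.5],[[0,0,0],7.4,8.5],[[3.4,-3.1,0],0,8.5],[[3.4,-3.1,0],0,8.5],[[3.4,-3.1,0],0,8.5],[[3.4,-3.1,0],0,8.5],[[3.4,-3.1,0],0,8.5],[[3.4,-3.1,0],0,8.5],[[3.4,-3.1,0],0,8.5],[[3.4,-3.1,0],0,8.5]]'

```text
time: 1.1
tcp_pos: [0.4136, -0.3148, 0.2312]
eef_rot: [-3.141, 0.0, -0.021]
contact_force: [1.1, -0.3, 0.3]
width: 0.999
grasp_force: 0.0
```

Request:
carry_out --increments '[[[3.4,-3.1,0],0,8.5],[[3.4,-3.1,0],0,8.5],[[3.4,-3.1,1],0,8.5],[[3.4,-3.1,1],0,8.5],[[3.4,-3.1,1],0,8.5],[[1.4,-0.9,0],0,8.5],[[0,0,0],0,8.5],[[0,0,0],0,8.5]]'

```text
time: 1.9
tcp_pos: [0.5995, -0.1565, 0.2011]
eef_rot: [3.142, 0.001, -0.02]
contact_force: [-0.5, -0.4, 0.5]
width: 0.997
grasp_force: 0.0
```

Run:
```python
from h import *
T=tool(); print(T[:3,3],r.observe()["eef_rot"])
im=r.snapshot("wrist"); cv2.imwrite("pics/w1.png",im[:,:,::-1]); np.save("T1.npy",T)
```

```text
[ 0.5995 -0.1565  0.2011] [ 3.1416  0.0007 -0.0202]
```

View pics/w1.png

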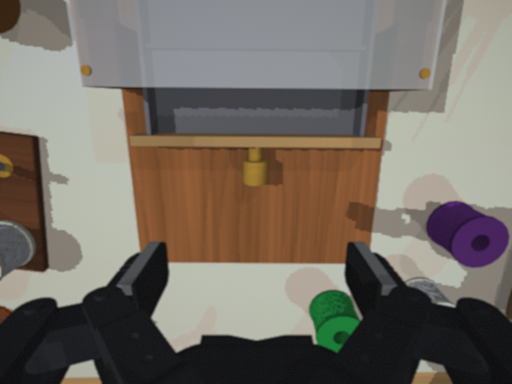

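The wrist view shows the knob body at (255,172) and the panel level from (130,141) to (381,143), so the yaw is right.

Run:
```python
from h import *
T=np.load("T1.npy")
print("knob",cast("wrist",[(255,163),(255,172),(255,185)],.038,T), "panel top",cast("wrist",[(130,147),(381,149)],.04,T),"board",cast("wrist",[(140,262),(372,263)],.006,T))
```

```text
knob [[ 0.6081 -0.1554]
 [ 0.5986 -0.1552]
 [ 0.5846 -0.1549]] panel top [[ 0.6273 -0.0306]
 [ 0.6203 -0.2822]] board [[ 0.4781 -0.0085]
 [ 0.4708 -0.2991]]
```

Request:
carry_out --increments '[[[-0.3,-0.1,4],0,8.5],[[0,0,4],0,7],[[0,0,4],0,7],[[0,0,3],0,7],[[0,0,2],0,7],[[0,0,1.2],0,7],[[0,0,0.6],0,7],[[0,0,0],0,5],[[0,0,0],0,3],[[0,0,0],0,2]]' --grip_force 40

```text
time: 2.95
tcp_pos: [0.5973, -0.1554, 0.0144]
eef_rot: [3.141, -0.002, -0.021]
contact_force: [0.7, -1.8, 2.2]
width: 0.314
grasp_force: 2.6
```

Request:
carry_out --increments '[[[0,0,0],0,1],[[0,0,0],0,1],[[0,0,0],0,1],[[0,0,0],0,1]]'

```text
time: 3.35
tcp_pos: [0.5974, -0.1554, 0.0146]
eef_rot: [3.141, -0.002, -0.02]
contact_force: [-0.6, -1.3, 5.7]
width: 0.299
grasp_force: 39.2
```

Request:
carry_out --increments '[[[-0.5,0,0],0,1],[[-1,0,0],0,1],[[-1.5,0,0],0,1],[[-2,0,0],0,1],[[-2,0,0],0,1],[[-2,0,0],0,1],[[-2,0,0],0,1],[[-1.5,0,0],0,1],[[-1,0,0],0,1],[[0,0,0],0,1]]'

```text
time: 4.35
tcp_pos: [0.4613, -0.1526, 0.0146]
eef_rot: [3.141, -0.002, -0.021]
contact_force: [-4.8, 0.2, 10.4]
width: 0.297
grasp_force: 40.5
```

Request:
carry_out --increments '[[[-0.4,0,0],0,1],[[-0.4,0,0],0,1],[[-0.3,0,0],0,1],[[0,0,0],0,1]]'

```text
time: 4.75
tcp_pos: [0.4512, -0.1525, 0.0146]
eef_rot: [3.14, -0.002, -0.021]
contact_force: [-1.2, -0.6, 11.6]
width: 0.302
grasp_force: 40.5
```

Request:
carry_out --increments '[[[-0.2,0,0],0,1],[[-0.2,0,0],0,1],[[0,0,0],0,1]]'

```text
time: 5.05
tcp_pos: [0.4491, -0.1519, 0.0147]
eef_rot: [3.141, -0.006, -0.021]
contact_force: [18.8, 7.2, -0.4]
width: 0.299
grasp_force: 39.6
```

Request:
carry_out --increments '[[[-0.2,0,0],0,1],[[-0.2,0,0],0,1],[[0,0,0],0,1]]'

```text
time: 5.35
tcp_pos: [0.4461, -0.1517, 0.0149]
eef_rot: [3.141, -0.008, -0.021]
contact_force: [28.0, 9.3, -4.3]
width: 0.298
grasp_force: 39.5
```

The tray is at its stops. I'm releasing and rising.

Request:
carry_out --increments '[[[0.3,0,0],0,1],[[0,0,0],0,6],[[0,0,0],0,7],[[0,0,0],0,7],[[0,0,-2],0,7],[[0,0,-4.5],0,7],[[0,0,-4.5],0,8.5],[[0,0,-4.5],0,8.5],[[0,0,-4.5],0,8.5],[[0,0,0],0,8.5]]'

```text
time: 6.35
tcp_pos: [0.4473, -0.1529, 0.2192]
eef_rot: [3.138, -0.008, -0.02]
contact_force: [0.3, 0.3, -0.9]
width: 0.994
grasp_force: 0.0
```

Run:
```python
from h import *
T=tool(); print(T[:3,3]); np.save("T2.npy",T)
a=r.snapshot("wrist"); b=r.snapshot("top")
c=np.hstack([a[:, :],cv2.resize(b[150:270,150:240],None,fx=3.2,fy=3.2)])
cv2.imwrite("pics/w2.png",c[:,:,::-1])
```

```text
[ 0.4473 -0.1529  0.2192]
```

View pics/w2.png

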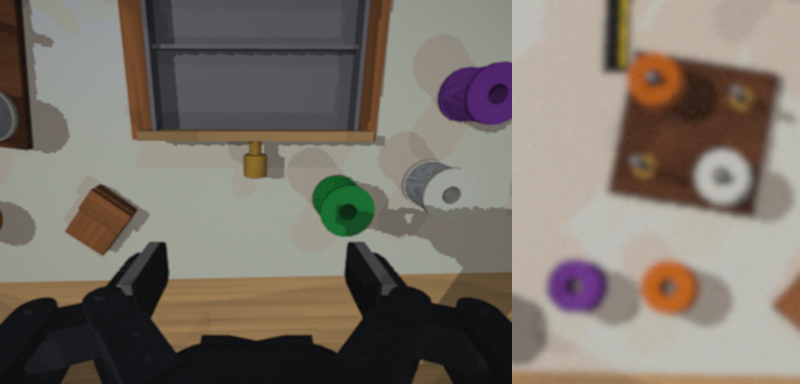

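The wrist view shows the panel top edge from (134,136) to (375,136), the divider at row 46, the silver_3 bore at (452,194), and green beside it at (347,211). The spools on the left have not moved.

Run:
```python
from h import *
T=np.load("T2.npy")
c=lambda p,z:cast("wrist",p,z,T)
p=c([(134,138),(375,138)],.040); print("panel",p,p.mean(0)); d=c([(150,46),(358,46)],.026); print("div",d,d.mean(0))
print("silver3 bore",c([(452,194)],.052),"green bore",c([(347,211)],.052))
print("knob",c([(255,165)],.038))
```

```text
panel [[ 0.4834 -0.0257]
 [ 0.4781 -0.2795]] [ 0.4807 -0.1526]
div [[ 0.5737 -0.0487]
 [ 0.5695 -0.2594]] [ 0.5716 -0.154 ]
silver3 bore [[ 0.4181 -0.3629]] green bore [[ 0.4011 -0.2514]]
knob [[ 0.4513 -0.1523]]
```

Everything agrees to within about 3 mm (panel face x≈0.479). I'll keep one tool yaw throughout and start with silver_3.

Request:
carry_out --increments '[[[-0.5,4.2,0],0,8.5],[[-0.5,4.2,0],0,8.5],[[-0.5,4.2,0],0,8.5],[[-0.5,4.2,0],0,8.5],[[-0.5,4.2,0],0,8.5],[[0,0,4],0,8.5],[[0,0,4],0,8.5],[[0,0,0],0,8.5],[[0,0,0],0,8.5]]'

```text
time: 7.35
tcp_pos: [0.4163, -0.3612, 0.1332]
eef_rot: [-3.14, 0.001, -0.02]
contact_force: [-0.0, 0.1, 0.5]
width: 0.998
grasp_force: 0.0
```

Run:
```python
from h import *
T=tool(); print(T[:3,3])
a=r.snapshot("wrist"); b=r.snapshot("top")
c=np.hstack([a,cv2.resize(b[190:270,320:400],None,fx=3.6,fy=3.6)[:, :] if 0 else cv2.copyMakeBorder(cv2.resize(b[190:270,320:400],None,fx=3.5,fy=3.5),0,104,0,0,cv2.BORDER_CONSTANT)])
cv2.imwrite("pics/w3.png",c[:,:,::-1])
```

```text
[ 0.4163 -0.3612  0.1332]
```

View pics/w3.png

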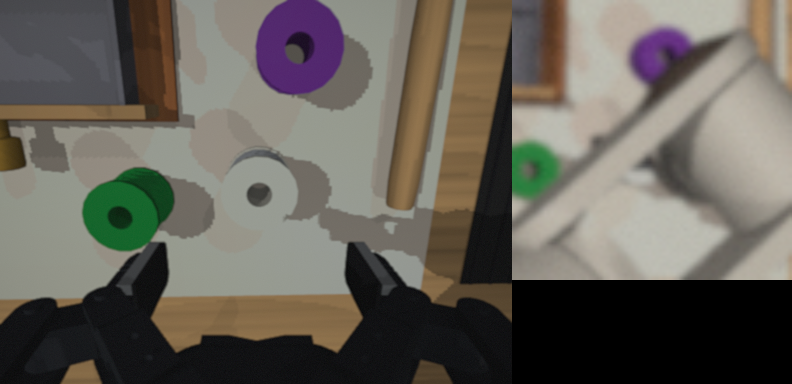

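Wrist: the silver_3 bore is at (259,195), centred between the fingers, which clear the green spool.

Run:
```python
from h import *
print(cast("wrist",[(259,195)],.052,tool()),delta(cast("wrist",[(259,195)],.052,tool())[0],z=.02))
```

```text
[[ 0.4172 -0.3641]] (array([-0.  ,  0.21, 11.52]), None)
```

Request:
carry_out --increments '[[[0,0.2,4],0,8.5],[[0,0,4],0,8.5],[[0,0,2],0,8.5],[[0,0,1.3],0,8.5],[[0,0,0],0,8.5],[[0,0,0],0,6],[[0,0,0],0,5],[[0,0,0],0,5],[[0,0,0],0,5],[[0,0,0],0,5]]'

```text
time: 8.45
tcp_pos: [0.4172, -0.3643, 0.0224]
eef_rot: [3.14, -0.002, -0.02]
contact_force: [-2.0, 3.3, 9.7]
width: 0.683
grasp_force: 41.7
```

Request:
carry_out --increments '[[[0,0,0],0,5],[[0,0,-1],0,5],[[0,0,-3],0,5],[[0,0,-4],0,5],[[0,0,-4],0,5],[[0,0,-2],0,5],[[0,0,0],0,5]]'

```text
time: 9.15
tcp_pos: [0.4174, -0.3645, 0.1647]
eef_rot: [3.137, -0.004, -0.02]
contact_force: [-0.7, 0.6, -2.4]
width: 0.682
grasp_force: 43.9
```

Request:
carry_out --increments '[[[3.2,-2.7,0],0,5],[[3.2,-2.7,0],0,5],[[3.2,-2.7,0],0,5],[[3.2,-2.7,0],0,5],[[3.2,-2.7,0],0,5],[[3.3,-2.7,0],0,5],[[0,0,3],0,5],[[0,0,3],0,5],[[0,0,0],0,5],[[0,0,0],0,5]]'

```text
time: 10.15
tcp_pos: [0.6125, -0.2055, 0.1006]
eef_rot: [-3.141, 0.001, -0.021]
contact_force: [-0.2, -0.4, -0.4]
width: 0.683
grasp_force: 44.1
```

Request:
carry_out --increments '[[[0.15,0,2],0,5],[[0,0,2],0,5],[[0,0,1.2],0,5],[[0,0,0.6],0,5],[[0,0,0.4],0,5],[[0,0,0.3],0,5],[[0,0,0],0,5]]'

```text
time: 10.85
tcp_pos: [0.6144, -0.2056, 0.0356]
eef_rot: [3.142, -0.0, -0.021]
contact_force: [-0.5, -0.1, -0.8]
width: 0.685
grasp_force: 44.1
```

Request:
carry_out --increments '[[[0,0,0.2],0,5],[[0,0,0.1],0,5],[[0,0,0],0,6.2],[[0,0,0],0,6.8],[[0,0,0],0,7.1],[[0,0,0],0,7.1],[[0,0,-2],0,7.1],[[0,0,-4],0,7.1],[[0,0,-4],0,7.1],[[0,0,-4],0,8.5]]'

```text
time: 11.85
tcp_pos: [0.614, -0.2055, 0.1738]
eef_rot: [-3.141, 0.0, -0.021]
contact_force: [1.7, 0.9, -0.7]
width: 0.973
grasp_force: 0.0
```

Request:
carry_out --increments '[[[-1.2,-3.8,-0.4],0,8.5],[[-1.2,-3.8,-0.4],0,8.5],[[-1.2,-3.8,-0.4],0,8.5],[[-1.2,-3.8,-0.4],0,8.5],[[-1.2,-3.8,0],0,8.5],[[-1.2,-3.8,0],0,8.5],[[-1.2,-3.8,0],0,8.5],[[-1.2,-3.8,0],0,8.5],[[-1.4,-4,0],0,8.5],[[0,0,0],0,8.5]]'

```text
time: 12.85
tcp_pos: [0.5099, 0.1445, 0.1886]
eef_rot: [-3.14, -0.0, -0.017]
contact_force: [0.9, 0.0, -0.4]
width: 0.992
grasp_force: 0.0
```

Run:
```python
from h import *
T=tool(); print(T[:3,3]); np.save("T4.npy",T)
a=r.snapshot("wrist"); b=r.snapshot("side")
c=np.hstack([a,cv2.resize(b[60:252,200:340],None,fx=2,fy=2)])
cv2.imwrite("pics/w4.png",c[:,:,::-1])
```

```text
[0.5099 0.1445 0.1886]
```

View pics/w4.png

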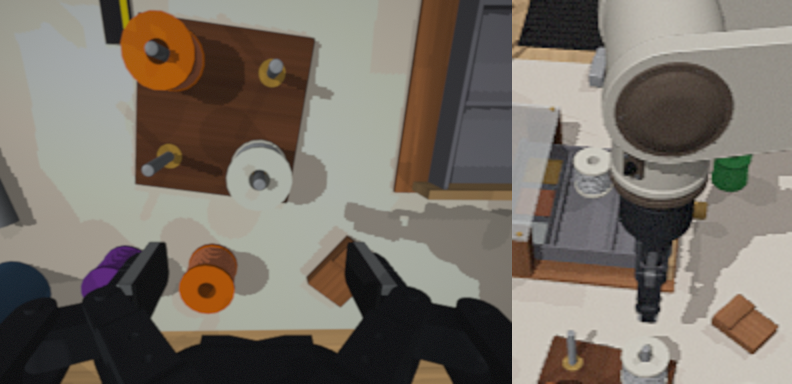

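The wrist view shows the stand silver flange centre at (259,175), the stand copper at (158,50), and copper_3's bore at (206,290). The side view shows silver_3 upright in the back lane.

Run:
```python
from h import *
T=np.load("T4.npy")
s=cast("wrist",[(259,175),(158,50)],.064,T); print(s,cast("wrist",[(207,289)],.052,T)); print(delta(s[0],-.021,.034))
```

```text
[[0.5155 0.142 ]
 [0.6207 0.2221]] [[0.3882 0.1992]]
(array([ 0.43, -0.07, 15.45]), np.float64(0.1392243818849277))
```

Request:
carry_out --increments '[[[0.3,0,3],0,8.5],[[0,0,3],0,8.5],[[0,0,0],0,8.5],[[0,0,0],0,8.5]]'

```text
time: 13.35
tcp_pos: [0.5147, 0.1398, 0.1289]
eef_rot: [3.141, 0.0, -0.022]
contact_force: [-0.3, 0.1, 0.8]
width: 0.994
grasp_force: 0.0
```

Request:
carry_out --increments '[[[-0.1,-0.1,3],0,8.5],[[0,0,3],0,8.5],[[0,0,2],0,8.5],[[0,0,1.4],0,8.5],[[0,0,0],0,8.5],[[0,0,0],0,6],[[0,0,0],0,5],[[0,0,0],0,5],[[0,0,0],0,5],[[0,0,0],0,5]]'

```text
time: 14.35
tcp_pos: [0.5144, 0.1417, 0.0363]
eef_rot: [-3.141, -0.003, -0.02]
contact_force: [-3.3, -0.5, 9.8]
width: 0.694
grasp_force: 41.1
```

Request:
carry_out --increments '[[[0,0,0],0,5],[[0,0,-1],0,5],[[0,0,-2],0,5],[[0,0,-3],0,5],[[0,0,-3],0,5],[[0,0,-3],0,5],[[0,0,-2],0,5],[[0,0,0],0,5]]'

```text
time: 15.15
tcp_pos: [0.5145, 0.1418, 0.1782]
eef_rot: [-3.141, -0.005, -0.02]
contact_force: [0.7, 0.1, -2.4]
width: 0.694
grasp_force: 43.8
```

Request:
carry_out --increments '[[[1.8,4.1,0],0,5],[[1.8,4.1,0],0,5],[[1.8,4.1,0],0,5],[[1.8,4.1,0],0,5],[[1.8,4.1,0],0,5],[[1.7,4.1,0],0,5],[[0,0,3],0,5],[[0,0,4],0,5],[[0,0,0],0,5],[[0,0,0],0,5]]'

```text
time: 16.15
tcp_pos: [0.615, -0.1063, 0.1045]
eef_rot: [-3.141, 0.001, -0.02]
contact_force: [0.5, -1.1, -0.5]
width: 0.693
grasp_force: 44.8
```

Request:
carry_out --increments '[[[0,0,2],0,5],[[0,0,2],0,5],[[0,0,1.4],0,5],[[0,0,0.6],0,5],[[0,0,0.4],0,5],[[0,0,0.3],0,5],[[0,0,0],0,5]]'

```text
time: 16.85
tcp_pos: [0.6155, -0.1065, 0.0377]
eef_rot: [3.142, -0.0, -0.02]
contact_force: [-0.4, 0.3, -1.8]
width: 0.693
grasp_force: 44.8
```

Request:
carry_out --increments '[[[0,0,0.2],0,5],[[0,0,0],0,5],[[0,0,0],0,6.2],[[0,0,0],0,6.8],[[0,0,0],0,7.1],[[0,0,0],0,7.1],[[0,0,-2],0,7.1],[[0,0,-4],0,7.1],[[0,0,-4],0,7.1],[[0,0,-4],0,8.5]]'

```text
time: 17.85
tcp_pos: [0.6151, -0.1065, 0.177]
eef_rot: [-3.141, 0.0, -0.021]
contact_force: [0.9, 1.0, -0.1]
width: 0.974
grasp_force: 0.0
```

Request:
carry_out --increments '[[[0,-3.6,-0.3],0,8.5],[[0,-3.6,-0.3],0,8.5],[[0,-3.6,-0.3],0,8.5],[[0,-3.7,0],0,8.5],[[0,-3.7,0],0,8.5],[[0,-3.7,0],0,8.5],[[0,-3.7,0],0,8.5],[[0,-3.6,0],0,8.5],[[-0.2,-3.6,0],0,8.5],[[0,0,0],0,8.5]]'

```text
time: 18.85
tcp_pos: [0.6194, 0.2254, 0.1842]
eef_rot: [-3.14, 0.0, -0.017]
contact_force: [0.7, -0.5, -0.4]
width: 0.996
grasp_force: 0.0
```

Request:
carry_out --increments '[[[0,0,0],0,8.5],[[0,0,0],0,8.5]]'

```text
time: 19.05
tcp_pos: [0.6201, 0.2207, 0.1843]
eef_rot: [3.141, 0.0, -0.021]
contact_force: [0.0, -0.1, -0.7]
width: 0.998
grasp_force: 0.0
```

Run:
```python
from h import *
T=tool(); print(T[:3,3]); a=r.snapshot("wrist")
for c,s in blobs(mask(a,"orange"),200):
    x=[s[0]+(s[2]-1)/2,s[1]+(s[3]-1)/2]; print(c,s,x,cast("wrist",x,.064,T),cast("wrist",x,.052,T))
cv2.imwrite("pics/w5.png",a[:,:,::-1])
```

```text
[0.6201 0.2207 0.1843]
[252.8 181.3] [ 221  151   65   63 2663] [np.float64(253.0), np.float64(182.0)] [[0.6204 0.2236]] [[0.6171 0.2238]]
```

View pics/w5.png

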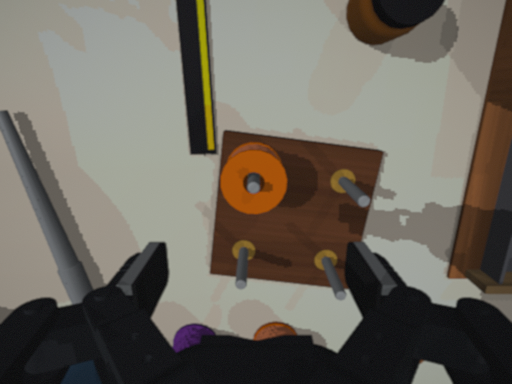

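The copper flange is at (253,182), which gives (0.620,0.223). The ruler and spindles are clear of the fingers.

Request:
carry_out --increments '[[[0,-0.2,4],0,8.5],[[0,0,4],0,8.5],[[0,0,3],0,8.5],[[0,0,2],0,8.5],[[0,0,1.9],0,8.5],[[0,0,0],0,8.5],[[0,0,0],0,6],[[0,0,0],0,5],[[0,0,0],0,5],[[0,0,0],0,5]]'

```text
time: 20.1
tcp_pos: [0.621, 0.2233, 0.0373]
eef_rot: [-3.141, -0.003, -0.021]
contact_force: [-0.2, -2.3, 6.5]
width: 0.693
grasp_force: 43.9
```

Request:
carry_out --increments '[[[0,0,0],0,5],[[0,0,0],0,5],[[0,0,-1],0,5],[[0,0,-2],0,5],[[0,0,-3],0,5],[[0,0,-3],0,5],[[0,0,-3],0,5],[[0,0,-2],0,5],[[0,0,0],0,5]]'

```text
time: 21.0
tcp_pos: [0.6211, 0.2237, 0.1796]
eef_rot: [-3.14, -0.005, -0.02]
contact_force: [0.5, 0.2, -2.4]
width: 0.688
grasp_force: 43.9
```

Request:
carry_out --increments '[[[-0.8,4.3,0],0,5],[[-0.8,4.3,0],0,5],[[-0.8,4.3,0],0,5],[[-0.8,4.3,0],0,5],[[-0.8,4.3,0],0,5],[[-0.8,4.3,0],0,5],[[-0.9,4.3,0],0,5],[[-0.9,4.3,0],0,5],[[-0.9,4.3,0],0,5],[[-0.9,4.3,0],0,5]]'

```text
time: 22.0
tcp_pos: [0.5262, -0.2062, 0.1747]
eef_rot: [-3.141, 0.001, -0.02]
contact_force: [1.3, -0.1, -2.3]
width: 0.688
grasp_force: 44.0
```

Request:
carry_out --increments '[[[0,0,3],0,5],[[0,0,4],0,5],[[0,0,0],0,5],[[0,0,0],0,5]]'

```text
time: 22.4
tcp_pos: [0.527, -0.2045, 0.1055]
eef_rot: [-3.141, 0.001, -0.02]
contact_force: [-0.6, -1.1, -2.1]
width: 0.691
grasp_force: 44.9
```

Request:
carry_out --increments '[[[0.1,0,2],0,5],[[0,0,2],0,5],[[0,0,1.4],0,5],[[0,0,0.6],0,5],[[0,0,0.4],0,5],[[0,0,0.3],0,5],[[0,0,0],0,5]]'

```text
time: 23.1
tcp_pos: [0.5285, -0.2049, 0.0386]
eef_rot: [3.141, -0.0, -0.021]
contact_force: [0.0, 0.5, -1.5]
width: 0.691
grasp_force: 44.9
```

Request:
carry_out --increments '[[[0,0,0.2],0,5],[[0,0,0],0,5],[[0,0,0],0,6.2],[[0,0,0],0,6.8],[[0,0,0],0,7.1],[[0,0,0],0,7.1],[[0,0,-2],0,7.1],[[0,0,-4],0,7.1],[[0,0,-4],0,7.1],[[0,0,-4],0,8.5]]'

```text
time: 24.1
tcp_pos: [0.528, -0.2046, 0.1779]
eef_rot: [-3.141, 0.0, -0.02]
contact_force: [0.8, -0.0, 0.3]
width: 0.977
grasp_force: 0.0
```

Request:
carry_out --increments '[[[-1.5,-4,0],0,8],[[-1.5,-4,0],0,8],[[-1.5,-4,0],0,8],[[-1.5,-4,0],0,8],[[-1.5,-4,0],0,8],[[-1.5,-4,0],0,8],[[-1.5,-4,0],0,8],[[-1.5,-4,0],0,8],[[-1.5,-4,0],0,8],[[-1.4,-4,0],0,8]]'

```text
time: 25.1
tcp_pos: [0.3866, 0.1997, 0.1767]
eef_rot: [-3.141, -0.001, -0.021]
contact_force: [1.5, -0.6, -0.0]
width: 0.933
grasp_force: 0.0
```

Request:
carry_out --increments '[[[0,0,0],0,8],[[0,0,0],0,8],[[0,0,0],0,8]]'

```text
time: 25.4
tcp_pos: [0.3878, 0.1977, 0.1764]
eef_rot: [3.142, -0.0, -0.021]
contact_force: [0.8, 0.3, -0.6]
width: 0.938
grasp_force: 0.0
```

Run:
```python
from h import *
T=tool(); print(T[:3,3]); a=r.snapshot("wrist")
for c,s in blobs(mask(a,"orange"),200): print(c,s,cast("wrist",c,.052,T))
cv2.imwrite("pics/w6.png",a[:,:,::-1])
```

```text
[0.3878 0.1977 0.1764]
[253.3 181.4] [ 222  151   64   62 2608] [[0.3876 0.2004]]
```

View pics/w6.png

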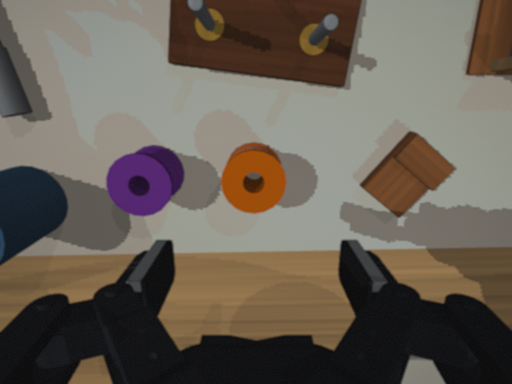

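Copper_3 hasn't moved: (253,181), which gives (0.388,0.200). Purple and the bench pin clear the fingers.

Request:
carry_out --increments '[[[0,-0.2,4],0,8],[[0,0,4],0,8],[[0,0,3.5],0,8],[[0,0,2],0,8],[[0,0,1.9],0,8],[[0,0,0],0,8],[[0,0,0],0,6],[[0,0,0],0,5],[[0,0,0],0,5],[[0,0,0],0,5]]'

```text
time: 26.45
tcp_pos: [0.3884, 0.2002, 0.0236]
eef_rot: [-3.141, -0.002, -0.021]
contact_force: [-0.9, -3.8, 8.5]
width: 0.677
grasp_force: 44.0
```

Request:
carry_out --increments '[[[0,0,0],0,5],[[0,0,0],0,5],[[0,0,-1],0,5],[[0,0,-3],0,5],[[0,0,-4],0,5],[[0,0,-4],0,5],[[0,0,-3],0,5],[[0,0,0],0,5]]'

```text
time: 27.25
tcp_pos: [0.3889, 0.2007, 0.1772]
eef_rot: [-3.139, -0.007, -0.02]
contact_force: [1.5, -0.1, -2.1]
width: 0.676
grasp_force: 43.7
```

Request:
carry_out --increments '[[[1.8,3.8,0],0,5],[[1.8,3.8,0],0,5],[[1.8,3.8,0],0,5],[[1.8,3.8,0],0,5],[[1.9,3.8,0],0,5],[[1.9,3.8,0],0,5],[[1.9,3.7,0],0,5],[[1.9,3.7,0],0,5],[[0,0,0],0,5],[[0,0,0],0,5]]'

```text
time: 28.25
tcp_pos: [0.529, -0.1053, 0.1717]
eef_rot: [-3.141, 0.001, -0.022]
contact_force: [0.2, 0.6, -1.3]
width: 0.675
grasp_force: 43.8
```

Request:
carry_out --increments '[[[0,0,3],0,5],[[0,0,4],0,5],[[0,0,0],0,5],[[0,0,0],0,5]]'

```text
time: 28.65
tcp_pos: [0.5291, -0.104, 0.1032]
eef_rot: [-3.141, 0.001, -0.02]
contact_force: [-0.1, 0.2, -0.0]
width: 0.675
grasp_force: 44.1
```

Request:
carry_out --increments '[[[0.1,0,2],0,5],[[0,0,2],0,5],[[0,0,1.4],0,5],[[0,0,0.6],0,5],[[0,0,0.4],0,5],[[0,0,0.3],0,5],[[0,0,0],0,5]]'

```text
time: 29.35
tcp_pos: [0.5305, -0.1048, 0.0356]
eef_rot: [-3.142, -0.0, -0.021]
contact_force: [-0.1, -0.2, -1.2]
width: 0.675
grasp_force: 44.3
```

Request:
carry_out --increments '[[[0,0,0.2],0,5],[[0,0,0],0,5],[[0,0,0],0,6.2],[[0,0,0],0,6.8],[[0,0,0],0,7.1],[[0,0,0],0,7.1],[[0,0,-2],0,7.1],[[0,0,-4],0,7.1],[[0,0,-4],0,7.1],[[0,0,-4],0,8]]'

```text
time: 30.35
tcp_pos: [0.53, -0.1047, 0.1748]
eef_rot: [-3.141, 0.0, -0.021]
contact_force: [0.8, -0.6, 0.4]
width: 0.938
grasp_force: 0.0
```

Request:
carry_out --increments '[[[-2.8,1.7,-1],0,8],[[-3,1.7,-1],0,8],[[-3,1.6,-1],0,8],[[0,0,0],0,8],[[0,0,0],0,8],[[0,0,0],0,8]]'

```text
time: 30.95
tcp_pos: [0.4418, -0.1527, 0.203]
eef_rot: [-3.141, 0.0, -0.02]
contact_force: [0.5, 1.0, -0.1]
width: 0.935
grasp_force: 0.0
```

Run:
```python
from h import *
T=tool(); print(T[:3,3]); a=r.snapshot("wrist"); b=r.snapshot("side")
m=mask(a,"yellow"); m[:140]=0; m[220:]=0; m[:,:200]=0; m[:,310:]=0
for c,s in blobs(m,80): print(c,s,cast("wrist",c,.038,T))
cv2.imwrite("pics/w7.png",np.hstack([a,cv2.resize(b[100:292,150:290],None,fx=2,fy=2)])[:,:,::-1])
```

```text
[ 0.4418 -0.1527  0.203 ]
[254.2 144.3] [250 140   9  10  81] [[ 0.4693 -0.1512]]
[254.  162.9] [245 152  19  23 391] [[ 0.4501 -0.1505]]
```

View pics/w7.png

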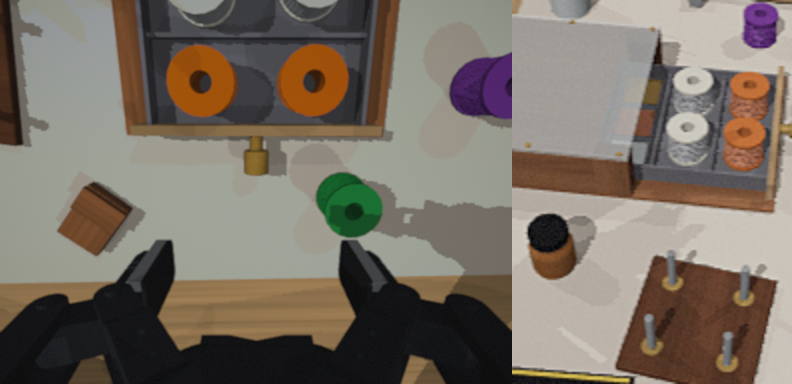

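All four spools stand upright in their lanes (orange in front, white behind) and the stand is empty. The knob is at (254,163), which gives (0.450,-0.151). I'm gripping it near its outer end.

Request:
carry_out --increments '[[[0,-0.1,4],0,6],[[0,0,4],0,6],[[0,0,4],0,6],[[0,0,3],0,6],[[0,0,2],0,6],[[0,0,1.2],0,6],[[0,0,0.5],0,6],[[0,0,0],0,5],[[0,0,0],0,3],[[0,0,0],0,1]]'

```text
time: 32.05
tcp_pos: [0.442, -0.1522, 0.0174]
eef_rot: [3.141, -0.002, -0.02]
contact_force: [-3.2, 1.8, 8.1]
width: 0.304
grasp_force: 38.7
```

Request:
carry_out --increments '[[[0,0,0],0,1],[[0,0,0],0,1],[[0,0,0],0,1],[[0,0,0],0,1],[[0.2,0,0],0,1],[[0.4,0,0],0,1],[[0.7,0,0],0,1],[[0.9,0,0],0,1],[[1,0,0],0,1]]'

```text
time: 32.95
tcp_pos: [0.4738, -0.1529, 0.0174]
eef_rot: [3.141, -0.001, -0.021]
contact_force: [-4.8, -0.7, 7.3]
width: 0.299
grasp_force: 39.1
```

Request:
carry_out --increments '[[[1,0,0],0,1],[[1,0,0],0,1],[[1,0,0],0,1],[[1,0,0],0,1],[[1,0,0],0,1],[[1,0,0],0,1],[[1,0,0],0,1],[[1,0,0],0,1],[[1,0,0],0,1],[[1,0,0],0,1]]'

```text
time: 33.95
tcp_pos: [0.5738, -0.1549, 0.0175]
eef_rot: [3.141, -0.001, -0.021]
contact_force: [-4.0, 0.7, 6.7]
width: 0.298
grasp_force: 39.0
```

Request:
carry_out --increments '[[[1,0,0],0,1],[[1,0,0],0,1],[[1,0,0],0,1],[[0.7,0,0],0,1],[[0.5,0,0],0,1],[[0.3,0,0],0,1],[[0,0,0],0,1]]'

```text
time: 34.65
tcp_pos: [0.6192, -0.1558, 0.0175]
eef_rot: [3.141, -0.002, -0.02]
contact_force: [1.8, -0.4, 4.6]
width: 0.299
grasp_force: 39.3
```

Request:
carry_out --increments '[[[0.3,0,0],0,1],[[0.3,0,0],0,1],[[0.3,0,0],0,1],[[0.2,0,0],0,1],[[0.2,0,0],0,1],[[0,0,0],0,1]]'

```text
time: 35.25
tcp_pos: [0.6318, -0.1561, 0.0175]
eef_rot: [3.141, -0.001, -0.021]
contact_force: [-1.8, -0.6, 5.4]
width: 0.295
grasp_force: 39.5
```

Request:
carry_out --increments '[[[0.2,0,0],0,1],[[0.2,0,0],0,1],[[0.1,0,0],0,1],[[0,0,0],0,1]]'

```text
time: 35.65
tcp_pos: [0.6339, -0.1559, 0.0174]
eef_rot: [-3.141, 0.005, -0.021]
contact_force: [-30.6, 2.2, 23.5]
width: 0.295
grasp_force: 41.4
```

The force rose at the expected travel (about 192 mm). I'm easing off and releasing.

Request:
carry_out --increments '[[[-0.3,0,0],0,1],[[0,0,0],0,3],[[0,0,0],0,6],[[0,0,0],0,6],[[-0.5,0,-1],0,6],[[-2,0,-3],0,6],[[-3,0,-4],0,6],[[-3,0,-4],0,6],[[-3,0,-4],0,6],[[0,0,0],0,6]]'

```text
time: 36.65
tcp_pos: [0.5174, -0.1541, 0.183]
eef_rot: [3.138, -0.008, -0.021]
contact_force: [1.4, -0.7, -0.7]
width: 0.703
grasp_force: 0.0
```

Run:
```python
from h import *
T=tool(); print(T[:3,3],r.observe()["time"]); a=r.snapshot("wrist"); b=r.snapshot("side"); np.save("T8.npy",T)
m=mask(a,"yellow")
for c,s in blobs(m,80)[:6]: print(c,s,cast("wrist",c,.038,T))
cv2.imwrite("pics/w8.png",np.hstack([a,cv2.resize(b[100:292,100:240],None,fx=2,fy=2)])[:,:,::-1])
```

```text
[ 0.5174 -0.1541  0.183 ] 36.65
[252.7  33.4] [241   7  24  47 849] [[ 0.6441 -0.1542]]
[122.3 366.7] [  93  343   50   41 1321] [[0.2878 0.0098]]
[390.3 366.7] [ 371  342   49   42 1335] [[ 0.2799 -0.31  ]]
```

View pics/w8.png

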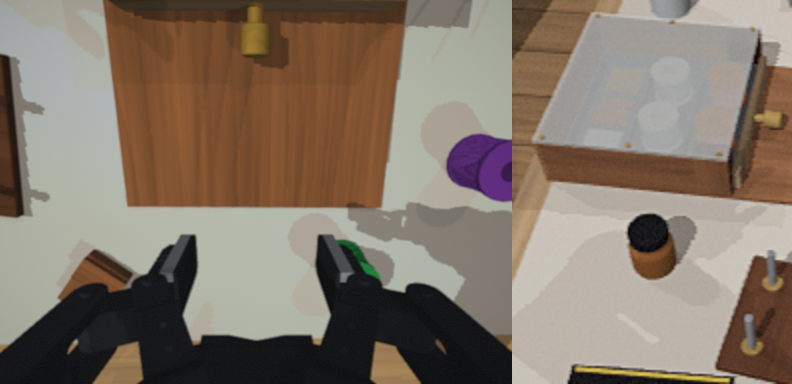

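The knob is on centre, the panel is at the mouth, and the spools show upright under the hood. I'll finish with a gentle centred push on the knob's end with the fingers shut, to be sure the tray is home.

Request:
carry_out --increments '[[[1,0,4],0,3],[[1,0,4],0,0],[[1,0,4],0,0],[[1,0,2.5],0,0],[[1,0,1.5],0,0],[[1,0,0.7],0,0],[[1,0,0],0,0],[[1,0,0],0,0],[[0,0,0],0,0],[[0,0,0],0,0]]'

```text
time: 37.75
tcp_pos: [0.5986, -0.1552, 0.0098]
eef_rot: [3.141, -0.001, -0.02]
contact_force: [-0.3, -0.0, 0.0]
width: -0.003
grasp_force: 0.0
```

Request:
carry_out --increments '[[[0.5,0,0],0,0],[[0.5,0,0],0,0],[[0.3,0,0],0,0],[[0.3,0,0],0,0],[[0,0,0],0,0]]'

```text
time: 38.25
tcp_pos: [0.6146, -0.1555, 0.0093]
eef_rot: [-3.142, -0.0, -0.02]
contact_force: [0.3, -0.4, 0.2]
width: -0.003
grasp_force: 0.0
```

Request:
carry_out --increments '[[[0.2,0,-0.5],0,0],[[0.2,0,0],0,0],[[0.1,0,0],0,0],[[0,0,0],0,0]]'

```text
time: 38.65
tcp_pos: [0.6182, -0.1557, 0.0147]
eef_rot: [-3.141, 0.003, -0.021]
contact_force: [-14.9, 0.5, 11.2]
width: 0.001
grasp_force: 7.5
```

Request:
carry_out --increments '[[[0.1,0,0],0,0],[[0.1,0,0],0,0],[[0,0,0],0,0]]'

```text
time: 38.95
tcp_pos: [0.6183, -0.1556, 0.0147]
eef_rot: [-3.141, 0.007, -0.02]
contact_force: [-35.8, -0.1, 23.2]
width: 0.001
grasp_force: 17.6
```

It's firmly against the stop at the predicted x (0.618). I'm backing off and clearing.

Request:
carry_out --increments '[[[-0.5,0,0],0,0],[[-2,0,0],0,0],[[-2,0,-2],0,0],[[-2,0,-4],0,0],[[-2,0,-4],0,0],[[-2,0,-4],0,0],[[-2,0,-4],0,0],[[-2,0,-2],0,0],[[0,0,0],0,0],[[0,0,0],0,0]]'

```text
time: 39.95
tcp_pos: [0.4764, -0.1528, 0.2147]
eef_rot: [3.141, -0.001, -0.021]
contact_force: [0.7, -0.1, -0.5]
width: -0.001
grasp_force: 0.0
```

Run:
```python
from h import *
cv2.imwrite("pics/end.png",np.vstack([r.snapshot("side")[:300],cv2.resize(r.snapshot("top")[80:270,100:400],(473,300))[:, :].copy() if 0 else cv2.copyMakeBorder(cv2.resize(r.snapshot("top")[80:270,100:400],(473,299)),0,0,0,39,cv2.BORDER_CONSTANT)])[:,:,::-1])
```

```text
(no output)
```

View pics/end.png

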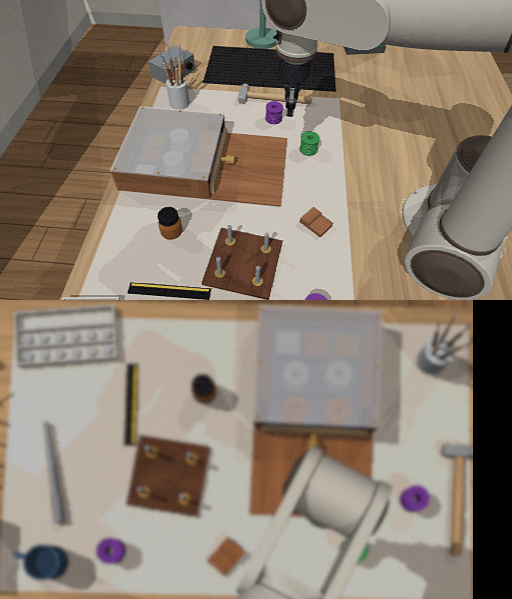

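The tray is home. Two white and two orange spools show upright under the hood at (296,375), (340,375), (294,409) and (338,409), and the other things haven't moved.

```bash
python3 -c "
from bench import r
print(r.finish_job())"
```

```text
the job is handed in; nothing more can be done
None
```

The job is handed in: all four spools present are upright in the tray, the two copper in the front lane and the two silver behind, with the tray fully home and nothing else on the bench moved.

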